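# Transfer a printed piece on its build plate to the spindle

## Robot

A 6-joint arm with a two-finger parallel gripper is mounted at the origin on the work surface. World frame = base frame: x ahead of the robot, y to its left, z up, the work surface at z = 0. Lengths are in m, angles in rad, forces in N, time in s.
With the tool pointing down it reaches from about 0.35 to 0.875 m from the base axis. Payload 4.2 kg.
Tool frame: the origin (TCP) lies midway between the tips of the shut fingers; the grasp point (between the pads) lies robot.pinch_z behind it (robot.pinch_z is the distance from the TCP to the grasp point, in m); z points along the fingers, y is the direction in which the jaws open and shut (so a half turn about z gives the same grasp; the last joint's range is limited). The gripper opens to 87 mm and grips with 3 to 60 N. Pads are 19 mm wide; open, the fingers measure 117 mm over their backs; the gripper's body (75 mm by 190 mm) begins 51 mm behind the grasp point.
Start: joints at [-0.987, 0.385, 0.008, 0, -1.194, -0.259], TCP at [0.199, -0.592, 0.223] pointing down, gripper open.
Joint ranges: [-3.14, 3.14], [-1.21, 2.06], [-1.07, 1.41], [-3.16, 2.05], [-2.99, -0.16], [-3.1, 3.1]. Speed limits (rad/s): [2.79, 2.79, 3.14, 3.14, 3.14, 3.14].

## Interface

Orientations are given as a unit quaternion [w, x, y, z].
In Python, from bench import robot gives the robot as it stands. The module is installed in compiled form; this text tells all that it offers.
- The arm moves only by the tool arm_command, never from a script. Its argument "increments" is text: rows parted by semicolons, each of 7 numbers parted by spaces: the opening in per cent of the stroke, from 0 (shut) to 100 (fully open), then the shift along the tool's x, y, z in units of 30 mm (1.0 is 30 mm), then the turn, a rotation vector about the tool's x, y, z in units of 5 degrees (1.0 is 5 degrees). A call has 1 to 20 rows; each row shifts and turns the commanded pose from where the row before left it, along the tool's axes as they then stand; what a row does not reach is not made up. A row lasts 1/10 s, in which the tool goes at most 50 mm and 8.59 degrees, less where a joint would pass 70% of its speed; a pose out of reach is approached as far as the arm can. A call is refused whole if a number of a shift passes 1 or a number of a turn 1, either way. A call with a gripper value outside its range is refused whole. The fingers move at their own pace and stop on an object; "newtons" is the grip in N (left out, the last holds). Time passes only in rows, so rows that do not move let the fingers close. It gives the time, the measured TCP pose, the force and the opening at its end, in the units of the state.
- robot.get_obs(): the state, without advancing time (a new reading comes with each control period).
- robot.grab_frame(name): name is "side" or "top" or "wrist"; returns a dict with "frame" (384x512x3 uint8, red, green, blue), "intrinsics" (3x3 intrinsics, pixels), "extrinsics" (4x4, takes a point from world to camera coordinates). Camera axes: x right, y up, looking along -z (the intrinsics and any distortion apply to the point x, -y, -z); pixel columns grow to the right and rows downward; lengths in m; the calibration is good to about 2 mm. The wrist camera is an equidistant fisheye: a pixel r from the principal point sees the ray r / f radians off the axis. A picture is of the moment at which its call begins. There is no depth.
- robot.sign_off(): hands the job in, once; it reports no verdict.
Trained networks look in a picture, given as the dict that the camera call returned (one of the last four; its "shot" number tells which), for a name from the list of things; names that differ only in an ending like _2 or _b are one class to them, and where a whole thing is asked for, a point or a joint stands for the part that bears it (a point fixed in the world has none). Each returns a list of dicts, best first, with "conf" (0 to 1); they miss things now and then, are a little off and sometimes report something else, mostly with a low value. They report only what shows in the picture. A call takes as long as a camera call.
- robot.regions_of(label, picture): "pixels" (384x512 bool, what is visible of it) and "centre" ([column, row] in pixels, amid what is visible of it).
- robot.landmark_of(label, picture): "centre" ([column, row] in pixels: a listed point, or the origin of a listed thing).
The state is a dict: "clock": time; "qpos": joint angles; "dq": joint speeds; "joint_torque": joint torques, N m; "ee_pos": TCP position; "orientation": TCP orientation; "contact_force": force on the tool from outside, world axes, zero at the start; "torque": the same for the moment, N m; "opening": finger opening in m.
Only numpy, scipy, OpenCV 4.12 (cv2) and the standard library are available. Lean on these libraries where they do the work, as an engineer would, in place of code of your own. Each camera call takes 0.05 s, during which the arm holds its last target. There are 200 camera calls.

## Task

The capsule standing on the ledge between the build plate and the round-headed post is in the way: take it and stand it on the rubber pad on the capsule rack, the one free place between or beside the two parked capsules. Then gently slide the build plate, without lifting or tipping it and with the print still lying on the middle of it, along the ledge and across the gap until it rests level and centred on the round-headed post alone. Leave the other capsules, the camera and the jar standing where they are.

Things in the scene. Friction and masses are not known exactly. Their poses are not given: they have to be found in the camera images.
- plate: build plate, matt black disc with a thin white circle, 130 mm diameter, 10 mm thick, lower rim bevelled 2 mm, 0.28 to 0.46 kg, loose, lying on the ledge near its middle; too wide to grip, slides when pushed at its rim with a few newtons; origin at the centre of its underside
- print: printed piece, olive green row of three touching ribbed discs (22, 16 and 11 mm high, row 75 mm long, 34 mm at its widest), 0.04 kg, lying loose on the middle of the plate; origin at its underside near the middle of the row, within about 8 mm of the plate's centre at the start
- ledge: fixed white loading ledge on black feet, a flat board 160 mm (its x) by 380 mm (its y), top surface 70 mm above the counter, no rims; origin on the counter under its centre
- round_post: fixed aluminium post with a round flat head of 50 mm diameter, top 68 mm above the counter (2 mm below the ledge); it stands on the ledge's long axis beyond one of its two ends (left or right varies), axis 265 mm from the ledge's centre, so that a 50 mm gap separates head and ledge; round foot of 84 mm; origin on the counter on its axis. The plate belongs on this one
- square_post: fixed aluminium post with a square flat head 50 x 50 mm, top 68 mm above the counter, beyond the other end of the ledge, likewise 265 mm from its centre; origin on the counter on its axis. Not to be used
- rack: fixed capsule rack beyond the ledge: a narrow cream shelf board 44 mm deep (its x) and 290 mm long (its y), top 80 mm above the counter, on black feet; three places 85 mm apart along its y, the middle one at its centre; origin on the counter under its centre
- pad: fixed black rubber pad, 38 mm (its x) by 42 mm (its y), 2 mm thick, on the rack's shelf at the free place; its top is 82 mm above the counter; origin at the centre of its underside
- capsule_a: ingredient capsule, upright cream cylinder 72 mm tall, 40 mm diameter (foot 34 mm, widening over the lowest 10 mm), metal top, 0.06 to 0.13 kg, loose; origin at the centre of its underside, z up. Stands on the ledge near one end of it, about 157 mm from the ledge's centre on its +y side
- capsule_b: ingredient capsule, upright cream cylinder 72 mm tall, 40 mm diameter (foot 34 mm, widening over the lowest 10 mm), metal top, 0.06 to 0.13 kg, loose; origin at the centre of its underside, z up. Stands on the ledge near the other end, about 157 mm from the ledge's centre on its -y side. Of capsule_a and capsule_b the one nearer the round-headed post is in the way
- capsule_c: ingredient capsule, upright cream cylinder 72 mm tall, 40 mm diameter (foot 34 mm, widening over the lowest 10 mm), metal top, 0.06 to 0.13 kg, loose; origin at the centre of its underside, z up. Parked on the rack's shelf, in one of its three places; leave it
- capsule_d: ingredient capsule, upright cream cylinder 72 mm tall, 40 mm diameter (foot 34 mm, widening over the lowest 10 mm), metal top, 0.06 to 0.13 kg, loose; origin at the centre of its underside, z up. Parked on the rack's shelf, in another of its places; leave it
- camera: black compact camera standing on the counter beside the rack, 105 mm wide (its y), 34 mm deep plus a lens 22 mm long towards its -x, 66 mm tall, loose; origin at the centre of its underside; leave it
- jar: closed glass jar, 64 mm diameter, 85 mm tall, standing on the counter on the other side of the rack, loose; origin at the centre of its underside; leave it

How it is judged:
By the outcome, as a careful person would: the job done as asked, in the order asked, and still so for the second after the job is handed in, with the robot touching nothing.
It also fails if it takes over 67 s, if anything falls off the work surface, if the arm or the gripper's body presses on something with over 40 N, if the wrist force passes 120 N, or if a joint passes its speed limit or range.

## Working session

There is one attempt and no reset: what is moved stays moved. The work goes in short steps, Python scripts to look and compute and a tool call to move; the robot and the scene stay as the last step left them, time stands still between calls to the robot, and variables do not carry over. Pictures are saved under pics/ and viewed, about 8 in all and at most 12, crops included, and the job is handed in when it is done.

Besides the shell and the picture viewer there is one more tool, called as name(argument=value, ...) on one line, values as JSON. arm_command: Moves the arm, as the interface text tells. Its arguments: {"type":"object","properties":{"increments":{"type":"string"},"newtons":{"type":"number"}},"required":["increments"]}

```bash
mkdir -p pics; cat > h.py <<'E'
import numpy as np, cv2
from bench import robot
def grab(n,save=None):
    p=robot.grab_frame(n)
    if save: cv2.imwrite('pics/'+save,p['frame'][:,:,::-1])
    return p
def ray(p,uv):
    K=np.array(p['intrinsics']);E=np.array(p['extrinsics'])
    d=np.array([(uv[0]-K[0,2])/K[0,0],(uv[1]-K[1,2])/K[1,1]])
    if p.get('fish'):
        r=np.hypot(*d); s=np.sin(r)/r if r>1e-9 else 1
        c=np.array([d[0]*s,-d[1]*s,-np.cos(r)])
    else: c=np.array([d[0],-d[1],-1])
    R=E[:3,:3];return -R.T@E[:3,3],R.T@c
def at(p,uv,z):
    o,d=ray(p,uv);return (o+d*(z-o[2])/d[2])
def proj(p,X):
    K=np.array(p['intrinsics']);E=np.array(p['extrinsics'])
    c=E[:3,:3]@X+E[:3,3];v=np.array([c[0],-c[1],-c[2]])
    if p.get('fish'):
        r=np.hypot(v[0],v[1]);th=np.arctan2(r,v[2]);q=v[:2]/r*th
    else:q=v[:2]/v[2]
    return K[:2,:2]@q+K[:2,2]
E
python3 - <<'E'
from h import *
print(robot.pinch_z, robot.get_obs())
P={n:grab(n,n+'0.png') for n in('top','side')}
for n,p in P.items():
    print(n,[k for k in p],np.round(p['intrinsics'],1).tolist(),np.round(p['extrinsics'],3).tolist())
    for l,z in [('plate',.07),('print',.08),('ledge',0),('round_post',0),('square_post',0),('rack',0),('pad',.08),('capsule_a',0.07),('camera',0),('jar',0)]:
        for d in robot.landmark_of(l,p)[:5]:
            print(l,round(d['conf'],2),np.round(d['centre'],1),at(p,d['centre'],z).round(4), at(p,d['centre'],.08).round(4) if 'caps' in l else '')
im=np.hstack([cv2.imread('pics/top0.png'),cv2.imread('pics/side0.png')])
cv2.imwrite('pics/both0.png',np.vstack([cv2.imread('pics/top0.png'),cv2.imread('pics/side0.png')])[:, :])
E
```

```text
0.0187 {'clock': 0.0, 'qpos': array([-9.87415377e-01,  3.85558093e-01,  6.63876342e-03, -5.15808746e-04,
       -1.19398592e+00, -2.58613022e-01]), 'dq': array([-3.37173629e-05, -1.87249414e-03, -2.49384676e-04,  2.75448382e-03,
        1.59187075e-03, -9.29503929e-05]), 'joint_torque': array([-3.64465559e-04, -3.90665495e+01,  1.87402725e+01,  4.22004819e+00,
        1.08844033e-02, -2.06193672e-04]), 'ee_pos': array([ 0.19927178, -0.59175259,  0.22146124]), 'orientation': array([-2.12147596e-04, -1.61577272e-01,  9.86859471e-01,  1.06034951e-03]), 'contact_force': array([-0.12642335, -0.16316816,  0.59616223]), 'torque': array([0.01177026, 0.01771007, 0.0550195 ]), 'opening': 0.08672756545046274}
top ['frame', 'intrinsics', 'extrinsics', 'shot'] [[460.9, 0.0, 259.4], [0.0, 460.9, 192.2], [0.0, 0.0, 1.0]] [[-0.028, -0.999, -0.016, 0.026], [0.989, -0.03, 0.142, -0.589], [-0.143, -0.011, 0.99, -1.117], [0.0, 0.0, 0.0, 1.0]]
plate 0.66 [277.3 227.7] [ 0.4974 -0.0319  0.07  ] 
plate 0.63 [282.5 225. ] [ 0.5036 -0.0447  0.07  ] 
print 0.61 [284.4 228. ] [ 0.4956 -0.0487  0.08  ] 
print 0
[... 1008 characters left out ...]
31.6] [ 0.4935 -0.0623  0.    ] 
round_post 0.57 [241.4 302.2] [ 0.5384 -0.3056 -0.    ] 
square_post 0.39 [199.2 176.1] [0.4408 0.2168 0.    ] 
rack 0.58 [280.4 213.8] [ 0.6799 -0.0053  0.    ] 
pad 0.53 [279.8 188.4] [0.6778 0.0133 0.08  ] 
capsule_a 0.67 [277.1 173.2] [0.685  0.1046 0.07  ] [0.6823 0.0902 0.08  ]
capsule_a 0.61 [285.1 208.5] [ 0.6796 -0.0654  0.07  ] [ 0.677  -0.0773  0.08  ]
capsule_a 0.56 [213.8 254.1] [ 0.4816 -0.2145  0.07  ] [ 0.4819 -0.2242  0.08  ]
capsule_a 0.52 [203.5 178.8] [0.4596 0.0994 0.07  ] [0.4602 0.0851 0.08  ]
camera 0.54 [268.9 143.6] [0.7046 0.4049 0.    ] 
camera 0.17 [285.9 209.2] [0.6998 0.0139 0.    ] 
jar 0.88 [324.6 319.8] [ 0.717 -0.371  0.   ]
```

View pics/top0.png

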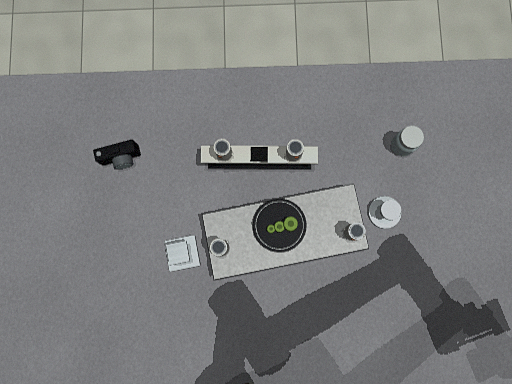

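View pics/side0.png

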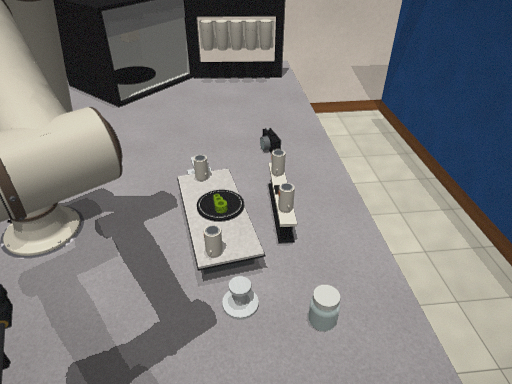

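Top view: the round post is at (388,210), right of the ledge (−y). The blocking capsule is at (355,231), the plate at (279,225) and the free pad at (259,154), in the middle of the rack. The side view agrees. Next I'll refine the geometry with the masks.

```bash
sed -i "s/    if save:/    p['fish']=(n=='wrist')\n    if save:/" h.py; python3 - <<'E'
from h import *
for n in('top','side'):
    p=grab(n); 
    def m(l,k=0):
        r=robot.regions_of(l,p); return r[k]['pixels'].astype(np.uint8) if len(r)>k else None
    M={l:m(l) for l in('plate','print','ledge','round_post','pad','rack')}
    pm=M['plate'].copy()
    if M['print'] is not None: pm|=M['print']
    h=cv2.convexHull(np.vstack(cv2.findContours(pm,0,1)[0])); e=cv2.fitEllipse(h)
    w=np.array([at(p,q,.08)[:2] for q in h[:,0]]); c,r=cv2.minEnclosingCircle(w.astype(np.float32)); 
    A=np.c_[2*w,np.ones(len(w))];s=np.linalg.lstsq(A,(w**2).sum(1),rcond=None)[0]
    print(n,'plate circ',np.round(s[:2],4),np.sqrt(s[2]+s[:2]@s[:2]).round(4),'ell',at(p,e[0],.08).round(4))
    lm=M['ledge']|pm
    for k in range(4):
        c=m('capsule_a',k)
        if c is not None: 
            ys,xs=c.nonzero(); print('caps',xs.mean(),ys.mean(),at(p,(xs.mean(),ys.mean()),.11).round(4))
    for l,z in(('ledge',.07),('pad',.082),('rack',.08),('print',.09),('round_post',.068)):
        if M[l] is None: print(l,None);continue
        h=cv2.convexHull(np.vstack(cv2.findContours(M[l],0,1)[0]))[:,0]
        w=np.array([at(p,q,z)[:2] for q in h]).astype(np.float32)
        c,sz,a=cv2.minAreaRect(w*1000); print(l,np.round(c,1),np.round(sz,1),round(a,2))
    if n=='top':
        f=p['frame'][170:290,190:420,::-1]; cv2.imwrite('pics/crop1.png',cv2.resize(f,None,fx=3.4,fy=3.4,interpolation=cv2.INTER_CUBIC))
E
```

```text
top plate circ [ 0.503  -0.0358] 0.0645 ell [ 0.5025 -0.0358  0.08  ]
caps 294.4531722054381 150.22054380664653 [ 0.6791 -0.0782  0.11  ]
caps 222.52396166134184 149.50159744408947 [0.6863 0.0944 0.11  ]
caps 219.24 247.6290909090909 [0.4523 0.1059 0.11  ]
caps 354.5471014492754 230.8804347826087 [ 0.4822 -0.2107  0.11  ]
ledge [488.5 -48.5] [163.4 381.7] 9.87
pad [681.5   7.3] [39.4 35.2] 88.21
rack [670.7   7.9] [286.2  57.8] 88.18
print [497.3 -43.9] [35.3 75.4] 22.29
round_post [ 528.3 -292.8] [77.7 78.6] 86.49
side plate circ [ 0.5742 -0.2233] 0.2398 ell [ 0.6095 -0.2555  0.08  ]
caps 200.6085626911315 167.35168195718654 [0.4541 0.1022 0.11  ]
caps 212.80970873786407 240.5728155339806 [ 0.4818 -0.2098  0.11  ]
caps 278.07739938080493 161.969040247678 [0.6867 0.1059 0.11  ]
caps 286.35214446952597 197.30248306997743 [ 0.6806 -0.0672  0.11  ]
ledge [670.4  25. ] [39.1  8.8] 80.74
pad [667.1   6.7] [33.4  8.6] 81.09
rack [670.6 -33.5] [341.  55.] 87.49
print [ 697.5 -400. ] [113.8  61.4] 66.03
round_post [ 529.  -341.5] [ 78.7 109.3] 15.59
```

View pics/crop1.png

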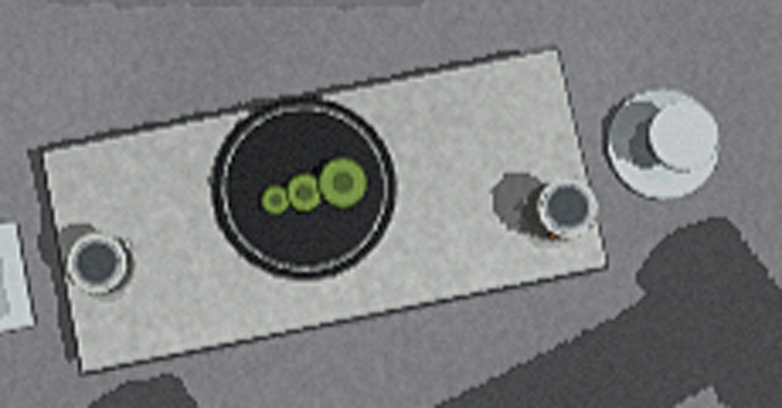

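The crop shows the post head centre at crop (684,137), which is image (391,210). The ledge corners are sharp and the print lies near the middle of the plate.

```bash
python3 - <<'E'
from h import *
p=grab('top')
q=lambda x,y:(x/3.4+190-.35,y/3.4+170-.35)
print('post',at(p,q(684,137),.068), 'foot',at(p,q(662,144),0.004))
C=[at(p,q(*c),.07)[:2] for c in((42,150),(557,48),(607,266),(82,373))]
print(np.round(C,4),'centre',np.mean(C,0)); u=(C[1]+C[2]-C[0]-C[3]);u/=np.linalg.norm(u);print(u,np.degrees(np.arctan2(u[1],u[0])),'post pred',np.mean(C,0)+.265*u)
print('plate',at(p,q(304,187.5),.08),'capsA',at(p,q(567,207),.142),'capsOther',at(p,q(97,262),.142))
w=grab('wrist','w0.png');print(np.round(w['extrinsics'],3).tolist())
from scipy.spatial.transform import Rotation as R
o=robot.get_obs();print(R.from_quat(o['orientation'][[1,2,3,0]]).as_matrix().round(3))
E
```

```text
post [ 0.53277083 -0.30968139  0.068     ] foot [ 0.53413845 -0.3101792   0.004     ]
[[ 0.5368  0.1509]
 [ 0.5997 -0.2223]
 [ 0.4426 -0.2487]
 [ 0.3783  0.1242]] centre [ 0.48935906 -0.04897044]
[ 0.16818404 -0.98575561] -80.31774799592662 post pred [ 0.53392783 -0.31019568]
plate [ 0.50364243 -0.03611703  0.08      ] capsA [ 0.4811505  -0.20880127  0.142     ] capsOther [0.45363984 0.1049938  0.142     ]
[[-0.319, 0.948, -0.001, 0.626], [-0.905, -0.305, -0.297, 0.036], [-0.282, -0.094, 0.955, -0.391], [0.0, 0.0, 0.0, 1.0]]
[[-0.948 -0.319 -0.   ]
 [-0.319  0.948  0.   ]
 [ 0.     0.    -1.   ]]
```

arm_command(increments="100 0 0 0 0 0 -1;100 0 0 0 0 0 -1;100 0 0 0 0 0 -1;100 0 0 0 0 0 -1;100 0 0 0 0 0 -1;100 0 0 0 0 0 -1;100 0 0 0 0 0 -1;100 0 0 0 0 0 -1;100 0 0 0 0 0 -1;100 0 0 0 0 0 -1;100 0 0 0 0 0 -1;100 0 0 0 0 0 -1;100 0 0 0 0 0 -1;100 0 0 0 0 0 -1")

```text
clock: 3.7
ee_pos: [0.1995, -0.5923, 0.2226]
orientation: [-0.0, -0.7, 0.714, 0.0]
contact_force: [0.0, -0.3, 0.0]
opening: 0.0869
```

arm_command(increments="100 -0.5 -0.35 0 0 0 0;100 -0.9 -0.6 0 0 0 0;100 -0.9 -0.6 0 0 0 0;100 -0.9 -0.6 0 0 0 0;100 -0.9 -0.6 0 0 0 0;100 -0.9 -0.6 0 0 0 0;100 -0.9 -0.6 0 0 0 0;100 -0.9 -0.6 0 0 0 0;100 -0.9 -0.6 0 0 0 0;100 -0.9 -0.6 0 0 0 0;100 -0.9 -0.6 0 0 0 0;100 -0.9 -0.6 0 0 0 0;100 -0.9 -0.6 0 0 0 0;100 -0.9 -0.6 0 0 0 0;100 -0.5 -0.4 0 0 0 0;100 0 0 0 0 0 0")

```text
clock: 5.3
ee_pos: [0.4663, -0.2154, 0.2226]
orientation: [0.0, -0.699, 0.715, -0.0]
contact_force: [-0.4, 0.1, -0.0]
opening: 0.0873
```

```bash
cat >> h.py <<'E'
from scipy.spatial.transform import Rotation as R
def rel(x,y,z,yaw=None):
    "remaining shift in tool units(30mm) and yaw error in 5deg units about tool z"
    o=robot.get_obs();M=R.from_quat(np.r_[o['orientation'][1:],o['orientation'][0]]).as_matrix()
    d=M.T@(np.array([x,y,z])-o['ee_pos'])/.03
    h=np.degrees(np.arctan2(M[1,0],M[0,0]))
    print('t',round(o['clock'],2),'tcp',o['ee_pos'].round(4),'yaw',h.round(2),'tilt',(M[2]).round(4),'F',o['contact_force'].round(1),'q',o['qpos'].round(2),'shift',d.round(3), None if yaw is None else round(-((yaw-h+180)%360-180)/5,2))
E
python3 - <<'E'
from h import *
rel(.4815,-.209,.095,-92)
p=grab('wrist','w1.png')
for d in robot.landmark_of('capsule_a',p)[:4]: print(d['conf'],d['centre'],at(p,d['centre'],.07).round(4))
for d in robot.regions_of('capsule_a',p)[:4]: print(d['conf'],d['centre'],at(p,d['centre'],.142).round(4))
for l,z in(('plate',.07),('round_post',0),('print',.08)):
    for d in robot.landmark_of(l,p)[:1]: print(l,d['conf'],d['centre'],at(p,d['centre'],z).round(4))
E
```

```text
t 5.3 tcp [ 0.4663 -0.2154  0.2226] yaw -91.24 tilt [-1.e-04 -7.e-04 -1.e+00] F [-0.4  0.1 -0. ] q [-0.12  0.19 -0.26 -0.   -1.11  0.09] shift [-0.225 -0.499  4.255] 0.15
0.81 [240.3, 188.6] [ 0.4857 -0.2094  0.07  ]
0.6 [242.0, 203.6] [ 0.48   -0.2162  0.142 ]
0.25 [129.5, 246.4] [ 0.5927 -0.1739  0.142 ]
plate 0.56 [230.0, 316.4] [ 0.508 -0.03   0.07 ]
round_post 0.58 [200.6, 101.9] [ 0.5379 -0.3072  0.    ]
print 0.63 [230.3, 315.2] [ 0.506  -0.0406  0.08  ]
```

View pics/w1.png

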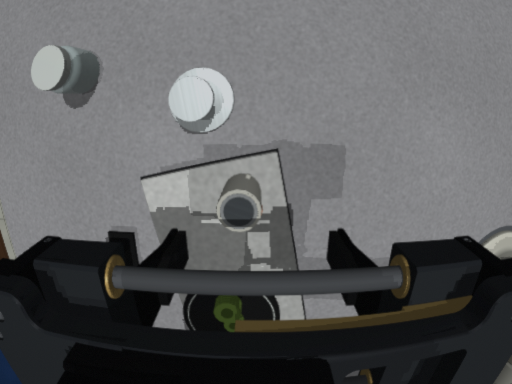

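The wrist view shows the capsule top at (239,210), the post at (193,98) and the plate below at (231,312). That agrees with the top camera, so I'll descend and grip.

arm_command(increments="100 -0.2 -0.5 0 0 0 0.15;100 0 0 0.4 0 0 0;100 0 0 0.9 0 0 0;100 0 0 0.9 0 0 0;100 0 0 0.8 0 0 0;100 0 0 0.6 0 0 0;100 0 0 0.4 0 0 0;100 0 0 0.25 0 0 0;100 0 0 0 0 0 0;45 0 0 0 0 0 0;30 0 0 0 0 0 0;30 0 0 0 0 0 0;30 0 0 0 0 0 0;30 0 0 0 0 0 0;30 0 0 0 0 0 0;30 0 0 0 0 0 0", newtons=12)

```text
clock: 7.2
ee_pos: [0.4808, -0.2121, 0.0953]
orientation: [0.0, -0.694, 0.72, -0.001]
contact_force: [0.4, -0.3, -0.4]
opening: 0.0396
```

```bash
python3 - <<'E'
from h import *
rel(.4815,-.209,.095,-92)
print(robot.get_obs()['opening'])
E
```

```text
t 7.2 tcp [ 0.4808 -0.2121  0.0953] yaw -92.13 tilt [ 2.0e-04 -1.4e-03 -1.0e+00] F [ 0.4 -0.3 -0.4] q [-0.11  0.35 -0.41  0.   -0.81  0.07] shift [-0.103 -0.018  0.011] -0.03
0.03957646916593828
```

arm_command(increments="30 0 0 -0.3 0 0 0;30 0 0 -0.7 0 0 0;30 0 0 -0.8 0 0 0;30 0 0 -0.8 0 0 0;30 0 0 -0.6 0 0 0;30 -0.3 -0.25 0 0 0 0;30 -0.6 -0.5 0 0 0 0;30 -0.75 -0.65 0 0 0 0;30 -0.75 -0.65 0 0 0 0;30 -0.75 -0.65 0 0 0 0;30 -0.75 -0.65 0 0 0 0;30 -0.75 -0.65 0 0 0 0;30 -0.75 -0.65 0 0 0 0;30 -0.75 -0.65 0 0 0 0;30 -0.6 -0.5 0 0 0 0;30 -0.5 -0.4 0 0 0 0;30 -0.3 -0.2 0 0 0 0;30 0 0 0 0 0 0")

```text
clock: 9.0
ee_pos: [0.6806, 0.0087, 0.1893]
orientation: [-0.001, -0.694, 0.72, 0.001]
contact_force: [-1.1, -0.1, -0.6]
opening: 0.0398
```

```bash
python3 - <<'E'
from h import *
rel(.6815,.0073,.107,-92)
print(robot.get_obs()['opening'])
s=grab('side');t=grab('top');w=grab('wrist')
for l in('pad','capsule_a'):
  for n,p in(('side',s),('top',t),('wrist',w)):
    for d in robot.landmark_of(l,p)[:4]: print(l,n,round(d['conf'],2),np.round(d['centre'],1),at(p,d['centre'],.08 if l=='pad' else .168).round(4))
sf=s['frame'][130:250,210:350,::-1];tf=t['frame'][100:220,180:340,::-1]
f=lambda a:cv2.resize(a,(520,440),interpolation=cv2.INTER_CUBIC)
cv2.imwrite('pics/c2.png',np.hstack([cv2.resize(sf,(400,343)),cv2.resize(w['frame'][:,:,::-1],(400,343))]))
E
```

```text
t 9.0 tcp [0.6806 0.0087 0.1893] yaw -92.06 tilt [ 2.0e-04  2.3e-03 -1.0e+00] F [-1.1 -0.1 -0.6] q [ 0.25  0.5   0.11 -0.   -1.18 -0.29] shift [ 0.044 -0.037  2.744] -0.01
0.03984659453097197
pad side 0.57 [281.1 186.1] [0.6833 0.0239 0.08  ]
pad top 0.49 [262.1 154.2] [ 6.787e-01 -3.000e-04  8.000e-02]
pad top 0.18 [225.8 153.8] [0.6825 0.0892 0.08  ]
pad wrist 0.75 [255.3 192.1] [0.682  0.0049 0.08  ]
capsule_a side 0.97 [284.  166.1] [ 0.6824 -0.0048  0.168 ]
capsule_a side 0.77 [204.9 179.6] [ 0.4695 -0.0445  0.168 ]
capsule_a side 0.65 [284.4 209.3] [ 0.6518 -0.1841  0.168 ]
capsule_a side 0.51 [275.4 169.2] [ 0.6571 -0.017   0.168 ]
capsule_a top 0.72 [218.9 247.1] [0.452  0.1007 0.168 ]
capsule_a top 0.7 [226.6 154.2] [0.661 0.08  0.168]
capsule_a top 0.55 [296.7 155.7] [ 0.6526 -0.0788  0.168 ]
capsule_a wrist 0.89 [257.9 235.1] [0.68   0.0095 0.168 ]
capsule_a wrist 0.77 [256.8 102.3] [ 0.6775 -0.0782  0.168 ]
capsule_a wrist 0.68 [436.2 258.8] [0.5351 0.041  0.168 ]
```

View pics/c2.png

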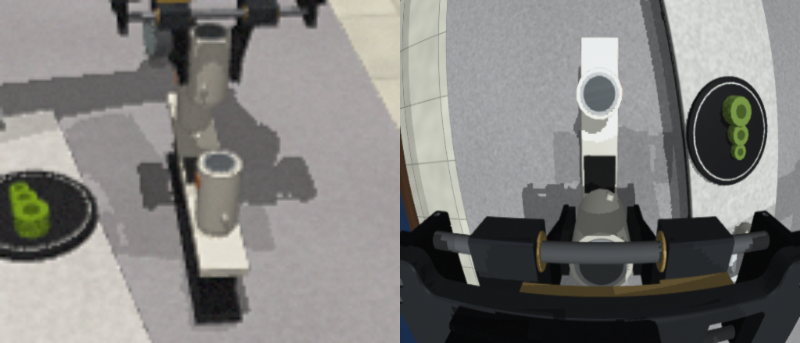

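The side crop shows the capsule hanging above the pad. The wrist crop shows the pad under it, with the next capsule 85 mm off. I'll shift 2 mm in −y, lower and release.

arm_command(increments="30 0.07 -0.03 0.3 0 0 0;30 0 0 0.6 0 0 0;30 0 0 0.6 0 0 0;30 0 0 0.5 0 0 0;30 0 0 0.3 0 0 0;30 0 0 0.2 0 0 0;30 0 0 0.12 0 0 0;30 0 0 0.08 0 0 0;30 0 0 0 0 0 0;30 0 0 0 0 0 0")

```text
clock: 10.45
ee_pos: [0.6818, 0.0051, 0.1106]
orientation: [0.0, -0.694, 0.72, -0.0]
contact_force: [0.4, -0.3, -1.1]
opening: 0.0396
```

```bash
python3 - <<'E'
from h import *
rel(.6815,.0073,.107,-92)
s=grab('side');t=grab('top')
for n,p in(('side',s),('top',t)):
    for d in robot.landmark_of('capsule_a',p)[:4]: print(n,round(d['conf'],2),np.round(d['centre'],1),at(p,d['centre'],.082).round(4))
E
```

```text
t 10.45 tcp [0.6818 0.0051 0.1106] yaw -92.13 tilt [-2.0e-04 -1.1e-03 -1.0e+00] F [ 0.4 -0.3 -1.1] q [ 0.24  0.57  0.02  0.   -1.02 -0.28] shift [-0.073  0.012  0.122] -0.03
side 0.77 [205.6 179.3] [0.4665 0.079  0.082 ]
side 0.64 [282.6 188.9] [0.6848 0.0074 0.082 ]
side 0.61 [287.1 206.8] [ 0.6831 -0.0732  0.082 ]
side 0.47 [277.9 174.3] [0.6832 0.0813 0.082 ]
top 0.69 [293.3 154.3] [ 0.6755 -0.0769  0.082 ]
top 0.6 [220.5 248. ] [0.4521 0.1057 0.082 ]
top 0.51 [257.7 151.1] [0.6863 0.0103 0.082 ]
top 0.51 [224.4 151.8] [0.6872 0.0924 0.082 ]
```

arm_command(increments="30 0 0 0.07 0 0 0;30 0 0 0.04 0 0 0;30 0 0 0 0 0 0;50 0 0 0 0 0 0;55 0 0 0 0 0 0;70 0 0 0 0 0 0;85 0 0 0 0 0 0;85 0 0 -0.3 0 0 0;85 0 0 -0.7 0 0 0;85 0 0 -0.9 0 0 0;85 0 0 -0.9 0 0 0;85 0 0 -0.6 0 0 0;85 0 0 0 0 0 0")

```text
clock: 11.95
ee_pos: [0.6833, 0.0051, 0.2133]
orientation: [0.003, -0.694, 0.72, -0.002]
contact_force: [0.1, -0.6, 0.5]
opening: 0.0738
```

```bash
python3 - <<'E'
from h import *
rel(.6815,.0073,.19,-92)
s=grab('side');t=grab('top');w=grab('wrist')
for n,p in(('side',s),('top',t),('wrist',w)):
    for d in robot.landmark_of('capsule_a',p)[:4]: print(n,round(d['conf'],2),np.round(d['centre'],1),at(p,d['centre'],.082).round(4))
# pushing geometry: plate & post
c=np.array([.5035,-.036]);g=np.array([.533,-.31]);u=(g-c)/np.linalg.norm(g-c)
print('u yaw',np.degrees(np.arctan2(u[1],u[0])),np.linalg.norm(g-c),'start tcp',c-.085*u,'end',g-.0605*u)
for n,p in(('top',t),('wrist',w)):
  M=robot.regions_of('plate',p)[0]['pixels'].astype(np.uint8)
  r=robot.regions_of('print',p)
  if r: M|=r[0]['pixels']
  h=cv2.convexHull(np.vstack(cv2.findContours(M,0,1)[0]))[:,0];a=np.array([at(p,q,.08)[:2] for q in h])
  s_=np.linalg.lstsq(np.c_[2*a,np.ones(len(a))],(a**2).sum(1),rcond=None)[0];print(n,'plate',s_[:2],np.sqrt(s_[2]+s_[:2]@s_[:2]))
cv2.imwrite('pics/c3.png',np.hstack([cv2.resize(s['frame'][130:250,210:350,::-1],(400,343)),cv2.resize(w['frame'][:,:,::-1],(400,343))]))
E
```

```text
t 11.95 tcp [0.6833 0.0051 0.2133] yaw -92.12 tilt [-0.001 -0.008 -1.   ] F [ 0.1 -0.6  0.5] q [ 0.24  0.49  0.15  0.   -1.22 -0.28] shift [-0.07   0.069  0.777] -0.02
side 0.8 [206.4 177.4] [0.469  0.0886 0.082 ]
side 0.72 [286.9 208.7] [ 0.6811 -0.081   0.082 ]
side 0.69 [282.9 190.2] [0.6846 0.0013 0.082 ]
side 0.51 [277.6 173.4] [0.6831 0.0861 0.082 ]
top 0.84 [296.3 153.1] [ 0.6783 -0.0843  0.082 ]
top 0.67 [219.2 247. ] [0.4546 0.1088 0.082 ]
top 0.65 [225.  154.6] [0.6801 0.091  0.082 ]
top 0.53 [259.9 155.1] [0.6761 0.0052 0.082 ]
wrist 0.89 [257.1 193.5] [0.6821 0.0095 0.082 ]
wrist 0.86 [257.2 266.6] [0.6852 0.0951 0.082 ]
wrist 0.67 [255.9 104.7] [ 0.6799 -0.0793  0.082 ]
u yaw -83.85496443219964 0.2755834719281982 start tcp [0.49440112 0.0485116 ] end [ 0.52652374 -0.24984763]
top plate [ 0.50264839 -0.03610696] 0.06512701864489444
wrist plate [ 0.50779867 -0.03676833] 0.0659910461952039
```

View pics/c3.png

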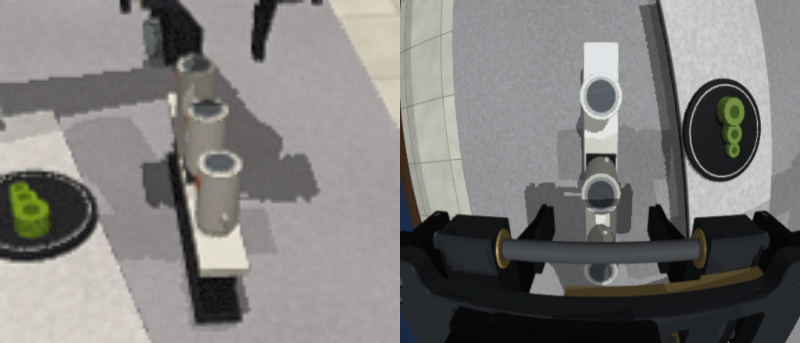

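The capsule stands upright on the pad between its neighbours: it is at y 0.0095 and the midpoint of the other two is 0.008. Next I'll go behind the plate with the jaws open across the push direction, so the two fingers cradle its rim.

arm_command(increments="92 0 0 0 0 0 -0.82;92 0 0 0 0 0 -0.82;92 -0.1 0.3 0 0 0 0;92 -0.2 0.7 0 0 0 0;92 -0.3 0.9 0 0 0 0;92 -0.3 0.9 0 0 0 0;92 -0.3 0.9 0 0 0 0;92 -0.3 0.9 0 0 0 0;92 -0.2 0.8 0 0 0 0;92 -0.08 0.5 0 0 0 0;92 0 0.2 0 0 0 0;92 0 0 0.4 0 0 0;92 0 0 0.8 0 0 0;92 0 0 0.9 0 0 0;92 0 0 0.8 0 0 0;92 0 0 0.6 0 0 0;92 0 0 0 0 0 0")

```text
clock: 14.15
ee_pos: [0.4921, 0.038, 0.1003]
orientation: [0.003, 0.743, -0.669, -0.002]
contact_force: [-0.1, -0.8, 0.6]
opening: 0.0799
```

```bash
python3 - <<'E'
from h import *
rel(.4955,.0386,.0735,-83.9)
print(robot.get_obs()['opening'])
t=grab('top');w=grab('wrist','w4.png')
for n,p in(('top',t),('wrist',w)):
  print(n,[(l,at(p,d['centre'],z).round(4)) for l,z in(('plate',.07),('print',.08),('round_post',0)) for d in robot.landmark_of(l,p)[:1]])
E
```

```text
t 14.15 tcp [0.4921 0.038  0.1003] yaw -84.03 tilt [ 0.0016  0.0071 -1.    ] F [-0.1 -0.8  0.6] q [ 0.41  0.3  -0.47 -0.   -0.81 -0.3 ] shift [-0.011 -0.12   0.892] -0.03
0.07994932517796216
top [('plate', array([ 0.5037, -0.0409,  0.07  ])), ('print', array([ 0.5053, -0.0461,  0.08  ])), ('round_post', array([ 0.5325, -0.3084,  0.    ]))]
wrist [('plate', array([ 0.5047, -0.0358,  0.07  ])), ('print', array([ 0.5042, -0.0384,  0.08  ]))]
```

View pics/w4.png

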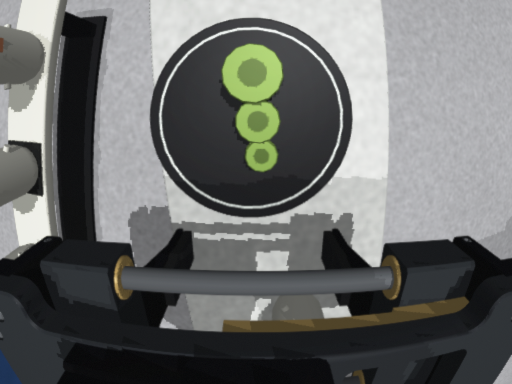

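Wrist view: the plate centre is at (251,116), the fingers straddle the axis behind it and the print is in the middle. I'll lower to the rim height with a 3 mm sideways correction.

arm_command(increments="92 0 -0.12 0.2 0 0 0;92 0 0 0.3 0 0 0;92 0 0 0.25 0 0 0;92 0 0 0.1 0 0 0;92 0 0 0 0 0 0;92 0 0 0 0 0 0")

```text
clock: 15.15
ee_pos: [0.4974, 0.0392, 0.0781]
orientation: [0.0, 0.744, -0.669, -0.0]
contact_force: [0.7, 0.2, -0.1]
opening: 0.0802
```

```bash
python3 - <<'E'
from h import *
rel(.4955,.0386,.0735,-83.9)
E
```

```text
t 15.15 tcp [0.4974 0.0392 0.0781] yaw -83.93 tilt [ 2.e-04  2.e-04 -1.e+00] F [ 0.7  0.2 -0.1] q [ 0.4   0.34 -0.49  0.   -0.75 -0.3 ] shift [0.013 0.067 0.155] -0.01
```

arm_command(increments="92 0 0.05 0.1 0 0 0;92 0 0 0.05 0 0 0;92 0 0 0 0 0 0;92 0 0 0 0 0 0")

```text
clock: 15.55
ee_pos: [0.4959, 0.0391, 0.0738]
orientation: [-0.0, 0.744, -0.669, 0.0]
contact_force: [0.8, -0.2, -0.5]
opening: 0.0801
```

```bash
python3 - <<'E'
from h import *
for i in range(3):
    rel(.4955,.0386,.0735,-83.9); grab('top')
E
```

```text
t 15.55 tcp [0.4959 0.0391 0.0738] yaw -83.94 tilt [-0.e+00 -2.e-04 -1.e+00] F [ 0.8 -0.2 -0.5] q [ 0.41  0.34 -0.5   0.   -0.73 -0.3 ] shift [0.014 0.016 0.011] -0.01
t 15.6 tcp [0.496  0.0391 0.0739] yaw -83.94 tilt [-0.e+00 -3.e-04 -1.e+00] F [-0.1 -0.6  0.7] q [ 0.41  0.34 -0.5   0.   -0.73 -0.3 ] shift [0.013 0.018 0.012] -0.01
t 15.65 tcp [0.496  0.0391 0.0739] yaw -83.94 tilt [-1.e-04 -3.e-04 -1.e+00] F [ 0.1 -0.2 -0.4] q [ 0.41  0.34 -0.5   0.   -0.73 -0.3 ] shift [0.014 0.018 0.012] -0.01
```

arm_command(increments="92 0.05 0 0 0 0 0;92 0.08 0 0 0 0 0;92 0.08 0 0 0 0 0;92 0.08 0 0 0 0 0;92 0.08 0 0 0 0 0;92 0.08 0 0 0 0 0;92 0.1 0 0 0 0 0;92 0.1 0 0 0 0 0;92 0.12 0 0 0 0 0;92 0.12 0 0 0 0 0;92 0.12 0 0 0 0 0;92 0.12 0 0 0 0 0;92 0.12 0 0 0 0 0;92 0.12 0 0 0 0 0;92 0.12 0 0 0 0 0;92 0.12 0 0 0 0 0;92 0.1 0 0 0 0 0;92 0.08 0 0 0 0 0;92 0.04 0 0 0 0 0;92 0 0 0 0 0 0")

```text
clock: 17.7
ee_pos: [0.5017, -0.0158, 0.0737]
orientation: [0.0, 0.743, -0.669, 0.0]
contact_force: [0.1, 1.3, 0.5]
opening: 0.08
```

```bash
cat >> h.py <<'E'
def circ(p,z=.08):
    M=robot.regions_of('plate',p)[0]['pixels'].astype(np.uint8); r=robot.regions_of('print',p)
    if r: M|=r[0]['pixels']
    a=np.array([at(p,q,z)[:2] for q in cv2.convexHull(np.vstack(cv2.findContours(M,0,1)[0]))[:,0]])
    s=np.linalg.lstsq(np.c_[2*a,np.ones(len(a))],(a**2).sum(1),rcond=None)[0]
    return s[:2].round(4),np.sqrt(s[2]+s[:2]@s[:2]).round(4)
E
python3 - <<'E'
from h import *
rel(.5265,-.2498,.0735,-83.9)
for n in('top','wrist'):
  p=grab(n,n+'5.png'); print(n,circ(p),[(l,at(p,d['centre'],z).round(4)) for l,z in(('plate',.07),('print',.08),('round_post',0)) for d in robot.landmark_of(l,p)[:1]])
E
```

```text
t 17.7 tcp [ 0.5017 -0.0158  0.0737] yaw -83.95 tilt [ 2.e-04  2.e-04 -1.e+00] F [0.1 1.3 0.5] q [ 0.29  0.35 -0.49  0.   -0.74 -0.19] shift [ 7.843e+00 -2.000e-03  1.000e-02] -0.01
top (array([ 0.5063, -0.0782]), np.float64(0.0635)) [('print', array([ 0.5001, -0.0828,  0.08  ])), ('round_post', array([ 0.5397, -0.3117,  0.    ]))]
wrist (array([ 0.5094, -0.0767]), np.float64(0.0646)) [('plate', array([ 0.5088, -0.0743,  0.07  ])), ('print', array([ 0.5062, -0.0803,  0.08  ]))]
```

View pics/wrist5.png

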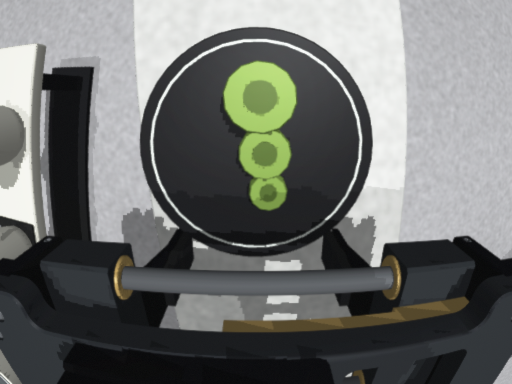

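The wrist view shows both fingers touching the rim symmetrically, with the plate centred at (257,139) and the print unmoved. The TCP-to-plate distance is 61 mm, as predicted, so I'll keep pushing.

arm_command(increments="92 0.05 0 0 0 0 0;92 0.08 0 0 0 0 0;92 0.11 0 0 0 0 0;92 0.14 0 0 0 0 0;92 0.14 0 0 0 0 0;92 0.14 0 0 0 0 0;92 0.14 0 0 0 0 0;92 0.14 0 0 0 0 0;92 0.14 0 0 0 0 0;92 0.14 0 0 0 0 0;92 0.14 0 0 0 0 0;92 0.14 0 0 0 0 0;92 0.14 0 0 0 0 0;92 0.14 0 0 0 0 0;92 0.14 0 0 0 0 0;92 0.14 0 0 0 0 0;92 0.14 0 0 0 0 0;92 0.14 0 0 0 0 0;92 0.14 0 0 0 0 0;92 0.14 0 0 0 0 0")

```text
clock: 20.3
ee_pos: [0.51, -0.0941, 0.0737]
orientation: [0.0, 0.743, -0.669, -0.0]
contact_force: [-0.8, 3.8, 0.4]
opening: 0.0802
```

arm_command(increments="92 0.14 0 0 0 0 0;92 0.14 0 0 0 0 0;92 0.14 0 0 0 0 0;92 0.14 0 0 0 0 0;92 0.14 0 0 0 0 0;92 0.12 0 0 0 0 0;92 0.11 0 0 0 0 0;92 0.11 0 0 0 0 0;92 0.11 0 0 0 0 0;92 0.11 0 0 0 0 0;92 0.11 0 0 0 0 0;92 0.11 0 0 0 0 0;92 0.11 0 0 0 0 0;92 0.1 0 0 0 0 0;92 0.1 0 0 0 0 0;92 0.08 0 0 0 0 0;92 0.06 0 0 0 0 0;92 0.04 0 0 0 0 0;92 0 0 0 0 0 0")

```text
clock: 22.2
ee_pos: [0.5162, -0.1527, 0.0738]
orientation: [0.0, 0.743, -0.669, 0.0]
contact_force: [-0.3, 2.4, -0.4]
opening: 0.0802
```

```bash
python3 - <<'E'
from h import *
rel(.5265,-.2498,.0735,-83.9)
P={}
for n in('top','wrist','side'):
  p=P[n]=grab(n); print(n,circ(p),[(l,at(p,d['centre'],z).round(4)) for l,z in(('plate',.07),('print',.08),('round_post',0)) for d in robot.landmark_of(l,p)[:1]])
cv2.imwrite('pics/c6.png',np.hstack([cv2.resize(P['wrist']['frame'][:,:,::-1],(400,300)),cv2.resize(P['side']['frame'][200:335,160:340,::-1],(400,300))]))
E
```

```text
t 22.2 tcp [ 0.5162 -0.1527  0.0738] yaw -83.94 tilt [ 2.e-04  1.e-04 -1.e+00] F [-0.3  2.4 -0.4] q [ 0.01  0.4  -0.4   0.   -0.78  0.09] shift [3.254e+00 1.000e-03 9.000e-03] -0.01
top (array([ 0.5167, -0.2142]), np.float64(0.0614)) [('plate', array([ 0.5278, -0.2093,  0.07  ])), ('print', array([ 0.5208, -0.2074,  0.08  ])), ('round_post', array([ 0.538 , -0.3082,  0.    ]))]
wrist (array([ 0.5239, -0.2135]), np.float64(0.0644)) [('plate', array([ 0.5248, -0.2117,  0.07  ])), ('print', array([ 0.5214, -0.2166,  0.08  ])), ('round_post', array([ 0.5361, -0.3074,  0.    ]))]
side (array([ 0.523 , -0.2166]), np.float64(0.0668)) [('plate', array([ 0.5174, -0.2011,  0.07  ])), ('print', array([ 0.529 , -0.2185,  0.08  ])), ('round_post', array([ 0.5386, -0.3106,  0.    ]))]
```

View pics/c6.png

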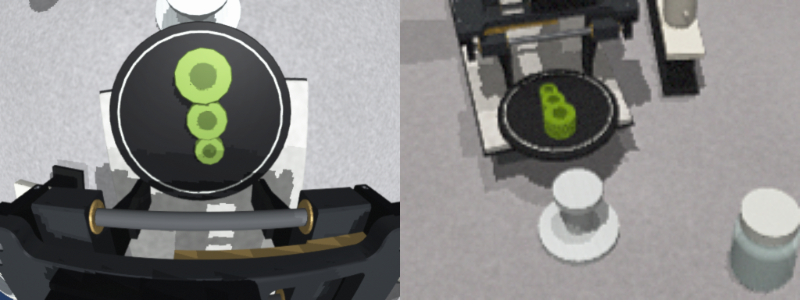

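The plate is straddling the ledge end, level, at about (0.523,−0.2135), with the print still central. The post head is in clear view in the side crop at (578,187). I'll check the post position against that before the last stretch.

```bash
python3 - <<'E'
from h import *
p=grab('side'); print('hand',at(p,(160+178*.45-.3,200+187*.45-.3),.068))
t=grab('top')
for n,p,z,g in(('side',p,.068,(.534,-.31)),('top',t,.068,(.534,-.31))):
    f=cv2.cvtColor(p['frame'],cv2.COLOR_RGB2GRAY).astype(float)
    # subpixel circle fit: radial gradient search for head r=25 and foot r=42
    for r,z in((.025,.068),(.042,.004)):
        best=None
        for dx in np.arange(-.012,.0121,.001):
            for dy in np.arange(-.012,.0121,.001):
                s=0
                th=np.linspace(0,2*np.pi,72,endpoint=False)
                v=[]
                for rr in(r-.003,r+.003):
                    q=np.array([proj(p,np.array([g[0]+dx+rr*np.cos(a),g[1]+dy+rr*np.sin(a),z])) for a in th],np.float32)
                    v.append(cv2.remap(f.astype(np.float32),q[:,:1],q[:,1:],cv2.INTER_LINEAR)[:,0])
                s=np.median(np.clip(v[0]-v[1],-20,20))+np.mean(np.clip(v[0]-v[1],-20,20))
                if best is None or s>best[0]: best=(s,g[0]+dx,g[1]+dy)
        print(n,r,np.round(best,4))
E
```

```text
hand [ 0.53580109 -0.30796275  0.068     ]
side 0.025 [40.     0.533 -0.307]
side 0.042 [34.2272  0.537  -0.302 ]
top 0.025 [37.2562  0.535  -0.312 ]
top 0.042 [33.7346  0.535  -0.313 ]
```

arm_command(increments="92 0.05 0 0 0 0 0;92 0.08 -0.005 0 0 0 0;92 0.11 -0.005 0 0 0 0;92 0.13 -0.005 0 0 0 0;92 0.13 -0.005 0 0 0 0;92 0.13 -0.005 0 0 0 0;92 0.13 -0.005 0 0 0 0;92 0.13 -0.005 0 0 0 0;92 0.13 -0.005 0 0 0 0;92 0.13 -0.005 0 0 0 0;92 0.13 -0.005 0 0 0 0;92 0.13 0 0 0 0 0;92 0.13 0 0 0 0 0;92 0.13 0 0 0 0 0;92 0.13 0 0 0 0 0;92 0.13 0 0 0 0 0;92 0.13 0 0 0 0 0;92 0.11 0 0 0 0 0;92 0.09 0 0 0 0 0;92 0.07 0 0 0 0 0")

```text
clock: 25.2
ee_pos: [0.5249, -0.2221, 0.0735]
orientation: [0.0, 0.743, -0.669, -0.0]
contact_force: [-0.9, 3.0, 2.4]
opening: 0.0799
```

arm_command(increments="92 0.06 0 0 0 0 0;92 0.06 0 0 0 0 0;92 0.06 0 0 0 0 0;92 0.06 0 0 0 0 0;92 0.06 0 0 0 0 0;92 0.06 0 0 0 0 0;92 0.06 0 0 0 0 0;92 0.06 0 0 0 0 0;92 0.05 0 0 0 0 0;92 0.04 0 0 0 0 0;92 0.03 0 0 0 0 0;92 0 0 0 0 0 0;92 0 0 0 0 0 0")

```text
clock: 26.5
ee_pos: [0.527, -0.2399, 0.0739]
orientation: [0.0, 0.744, -0.669, 0.0]
contact_force: [1.0, 1.4, -0.3]
opening: 0.0801
```

```bash
python3 - <<'E'
from h import *
rel(.5281,-.2491,.0735,-83.9)
P={}
for n in('top','wrist','side'):
  p=P[n]=grab(n); print(n,circ(p,.078),[(l,at(p,d['centre'],z).round(4)) for l,z in(('plate',.068),('print',.078),('round_post',0)) for d in robot.landmark_of(l,p)[:1]])
cv2.imwrite('pics/c7.png',np.hstack([cv2.resize(P['wrist']['frame'][:,:,::-1],(400,300)),cv2.resize(P['side']['frame'][200:335,160:340,::-1],(400,300))]))
E
```

```text
t 26.5 tcp [ 0.527  -0.2399  0.0739] yaw -83.94 tilt [ 3.e-04 -0.e+00 -1.e+00] F [ 1.   1.4 -0.3] q [-0.15  0.45 -0.3   0.   -0.82  0.25] shift [ 0.309 -0.003  0.014] -0.01
top (array([ 0.518 , -0.3007]), np.float64(0.0549)) []
wrist (array([ 0.5345, -0.3004]), np.float64(0.0647)) [('plate', array([ 0.5348, -0.2988,  0.068 ])), ('print', array([ 0.5307, -0.3035,  0.078 ]))]
side (array([ 0.6518, -0.0376]), np.float64(0.3153)) [('plate', array([ 0.5304, -0.2986,  0.068 ])), ('print', array([ 0.5329, -0.2977,  0.078 ]))]
```

View pics/c7.png

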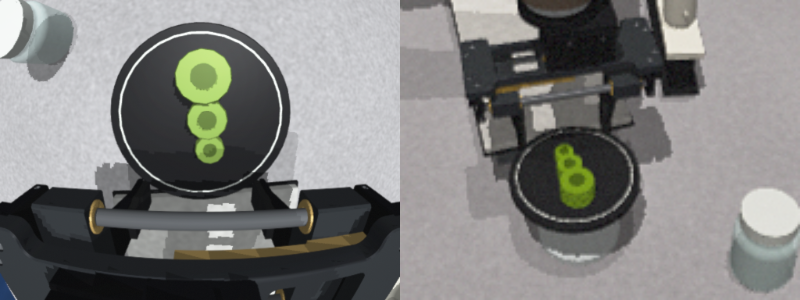

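The plate is now on the post about 9 mm short of centre, level, with the print central. I'll make the last small push, then look.

arm_command(increments="92 0.04 0 0 0 0 0;92 0.05 0 0 0 0 0;92 0.05 0 0 0 0 0;92 0.05 0 0 0 0 0;92 0.05 0 0 0 0 0;92 0.04 0 0 0 0 0;92 0.03 0 0 0 0 0;92 0 0 0 0 0 0;92 0 0 0 0 0 0")

```text
clock: 28.3
ee_pos: [0.5281, -0.2491, 0.0738]
orientation: [0.0, 0.744, -0.669, 0.0]
contact_force: [0.6, 2.1, 1.0]
opening: 0.0798
```

arm_command(increments="92 -0.1 0 0 0 0 0;92 -0.2 0 0 0 0 0;92 -0.3 0 0 0 0 0;92 0 0 -0.2 0 0 0;92 -0.2 0 -0.6 0 0 0;92 -0.6 0 -0.8 0 0 0;92 -0.8 0 -0.8 0 0 0;92 -0.9 0 -0.8 0 0 0;92 -0.9 0 -0.5 0 0 0;92 -0.9 0 0 0 0 0;92 -0.5 0 0 0 0 0;92 0 0 0 0 0 0")

```text
clock: 29.5
ee_pos: [0.5109, -0.0863, 0.1857]
orientation: [-0.001, 0.745, -0.668, 0.001]
contact_force: [-0.2, -0.1, 0.1]
opening: 0.0801
```

```bash
python3 - <<'E'
from h import *
rel(.5281,-.2491,.0735,-83.9)
P={}
for n in('top','wrist','side'):
  p=P[n]=grab(n); print(n,circ(p,.078),[(l,at(p,d['centre'],z).round(4)) for l,z in(('plate',.068),('print',.078),('round_post',0)) for d in robot.landmark_of(l,p)[:1]])
for l in('capsule_a','camera','jar'):
    print(l,[at(P['top'],d['centre'],.08 if 'c'==l[0] and l!='camera' else 0).round(3) for d in robot.landmark_of(l,P['top'])[:4]])
cv2.imwrite('pics/c8.png',np.hstack([cv2.resize(P['top']['frame'][160:265,330:470,::-1],(400,300),interpolation=cv2.INTER_CUBIC),cv2.resize(P['side']['frame'][200:335,160:340,::-1],(400,300),interpolation=cv2.INTER_CUBIC)]))
E
```

```text
t 29.5 tcp [ 0.5109 -0.0863  0.1857] yaw -83.77 tilt [-0.     -0.0016 -1.    ] F [-0.2 -0.1  0.1] q [ 0.15  0.23 -0.31  0.   -1.03 -0.04] shift [5.457 0.025 3.741] 0.03
top (array([ 0.5326, -0.3084]), np.float64(0.0639)) [('plate', array([ 0.5289, -0.3135,  0.068 ]))]Traceback (most recent call last):
  File "<stdin>", line 5, in <module>
  File "h.py", line 33, in circ
    M=robot.regions_of('plate',p)[0]['pixels'].astype(np.uint8); r=robot.regions_of('print',p)
      ~~~~~~~~~~~~~~~~~~~~~~~~~~~^^^
IndexError: list index out of range
```

```bash
python3 - <<'E'
from h import *
P={n:grab(n) for n in('top','wrist','side')}
for n,p in P.items(): print(n,[(l,round(d['conf'],2),at(p,d['centre'],z).round(4)) for l,z in(('plate',.068),('print',.078),('round_post',0)) for d in robot.landmark_of(l,p)[:1]])
for l in('capsule_a','camera','jar'):
    print(l,[at(P['top'],d['centre'],.08 if l[:2]=='ca' and l!='camera' else 0).round(3) for d in robot.landmark_of(l,P['top'])[:4]])
cv2.imwrite('pics/c8.png',np.hstack([cv2.resize(P['top']['frame'][160:265,330:470,::-1],(400,300),interpolation=cv2.INTER_CUBIC),cv2.resize(P['side']['frame'][200:335,160:340,::-1],(400,300),interpolation=cv2.INTER_CUBIC)]))
p=P['side'];f=cv2.cvtColor(p['frame'],cv2.COLOR_RGB2GRAY).astype(np.float32);th=np.linspace(0,2*np.pi,90,endpoint=False)
for n in('side','top'):
    p=P[n];f=cv2.cvtColor(p['frame'],cv2.COLOR_RGB2GRAY).astype(np.float32)
    for r,z,sg in((.065,.078,-1),(.042,.004,1)):
        best=(-1e9,)
        for x in np.arange(.522,.5461,.001):
            for y in np.arange(-.322,-.2979,.001):
                v=[]
                for rr in(r-.003,r+.003):
                    q=np.array([proj(p,np.array([x+rr*np.cos(a),y+rr*np.sin(a),z])) for a in th],np.float32)
                    v.append(cv2.remap(f,q[:,:1],q[:,1:],cv2.INTER_LINEAR)[:,0])
                s=np.mean(np.clip(sg*(v[0]-v[1]),-20,20))
                if s>best[0]: best=(s,x,y)
        print(n,r,np.round(best,4))
E
```

```text
top [('plate', 0.58, array([ 0.5314, -0.3107,  0.068 ])), ('print', 0.57, array([ 0.5345, -0.3167,  0.078 ]))]
wrist []
side [('print', 0.84, array([ 0.5325, -0.3135,  0.078 ])), ('round_post', 0.85, array([ 0.5315, -0.3104,  0.    ]))]
capsule_a [array([0.677, 0.088, 0.08 ]), array([ 0.679, -0.087,  0.08 ]), array([0.672, 0.004, 0.08 ])]
camera [array([0.708, 0.376, 0.   ])]
jar [array([ 0.715, -0.365,  0.   ])]
side 0.065 [16.4196  0.533  -0.31  ]
side 0.042 [ 6.4122  0.536  -0.308 ]
top 0.065 [20.     0.533 -0.308]
top 0.042 [ 5.4389  0.536  -0.304 ]
```

View pics/c8.png

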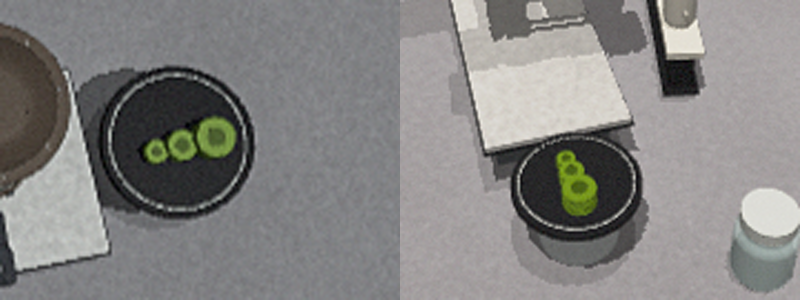

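The plate rests level on the post, clear of the ledge, with the print central. My circle fits saturated, so I'll redo them unclipped and measure the ledge-to-rim gap, which should be 10 mm.

```bash
python3 - <<'E'
from h import *
from scipy.optimize import minimize
th=np.linspace(0,2*np.pi,120,endpoint=False)
def S(p,f,pts):
    q=np.array([proj(p,np.array(a)) for a in pts],np.float32);return cv2.remap(f,q[:,:1],q[:,1:],cv2.INTER_CUBIC)[:,0]
first={'top':'pics/top0.png','side':'pics/side0.png'}
c=np.array([.48936,-.04897]);u=np.array([.16818,-.98576]);v=np.array([.98576,.16818])
for n in('top','side'):
    p=grab(n);f=cv2.cvtColor(p['frame'],cv2.COLOR_RGB2GRAY).astype(np.float32);f0=cv2.imread(first[n],0).astype(np.float32)
    def fit(f,r,z,sg,x0):
        def L(a):
            return -sg*np.mean(np.clip(sum((S(p,f,[(a[0]+(r-d)*np.cos(t),a[1]+(r-d)*np.sin(t),z) for t in th])-S(p,f,[(a[0]+(r+d)*np.cos(t),a[1]+(r+d)*np.sin(t),z) for t in th])) for d in(.0015,.003,.0045)),-300,300))
        return minimize(L,x0,method='Nelder-Mead',options=dict(initial_simplex=[x0,np.add(x0,(.004,0)),np.add(x0,(0,.004))],xatol=1e-4)).x.round(4)
    print(n,'plate now',fit(f,.065,.078,-1,[.533,-.309]),'head before',fit(f0,.025,.068,1,[.534,-.31]),'foot before',fit(f0,.042,.003,1,[.534,-.31]))
    if n=='top':
        for lat in(-.05,-.06):
            s=np.arange(.17,.215,.002);print(lat,dict(zip((s*1000).round().astype(int).tolist(),S(p,f,[(*(c+a*u+lat*v),.07) for a in s]).astype(int).tolist())))
E
```

```text
top plate now [ 0.5336 -0.3082] head before [ 0.5355 -0.3097] foot before [ 0.535  -0.3115]
-0.05 {170: 182, 172: 186, 174: 185, 176: 175, 178: 178, 180: 181, 182: 180, 184: 179, 186: 185, 188: 192, 190: 104, 192: 112, 194: 139, 196: 133, 198: 119, 200: 117, 202: 114, 204: 118, 206: 122, 208: 116, 210: 79, 212: 70, 214: 70}
-0.06 {170: 179, 172: 182, 174: 179, 176: 184, 178: 178, 180: 182, 182: 183, 184: 184, 186: 194, 188: 197, 190: 111, 192: 106, 194: 129, 196: 126, 198: 126, 200: 128, 202: 131, 204: 133, 206: 129, 208: 117, 210: 114, 212: 111, 214: 110}
side plate now [ 0.5337 -0.3097] head before [ 0.5349 -0.3088] foot before [ 0.5351 -0.3041]
```

```bash
python3 -c "
from bench import robot
print(robot.get_obs()['clock'],robot.get_obs()['contact_force']);print(robot.sign_off())"
```

```text
30.75 [ 1.02232396 -0.26704644  0.53354018]
the job is handed in; nothing more can be done
None
```

The job is done and handed in at 30.75 s on the robot's clock. I moved the blocking capsule onto the rubber pad first. Then I slid the build plate along the ledge and across the gap with two open fingers behind its rim, at about 40 mm/s. The wrist force read no more than about 4 N at the end of each push.

**Last checks:**
- **Capsule:** it stands upright on the pad, within about 2 mm of midway between the two parked capsules.
- **Plate:** it rests level on the round-headed post alone, clear of the ledge. It measures 2.4 mm off the post's axis in the top camera and 1.5 mm in the side camera, in different directions along the push line. The cameras are only calibrated to about 2 mm, so call it centred to within about 2 mm.
- **Print:** it still lies on the middle of the plate.
- **Camera, jar and parked capsules:** these were found where they started, within the noise of the detections.

**Not confirmed:**
- **Far capsule on the ledge:** the arm hid it from the top camera in the last view. The tool stayed clear of it after lowering in behind the plate, and I saw no sign of contact.
- **Post foot:** one side-camera fit of the foot came out about 5 mm from the other estimates, so I left it out.
- **Earlier circle fits:** my first fits had saturated, so the plate figures come from refitting without the tight clipping.

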